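# Sweep the rejected chocolate discs off the marble slab

### The job

Clear the three flat chocolate discs from the marble slab: sweep them along the slab with your fingers, over its edge and down into the plain open white tray beside it, without picking any of them up. Leave the tall domed praline standing where it is on the slab, and do not disturb the chocolate mould, the thermometer, the jar or the tray.

Things in the scene. Friction and masses are not known exactly. Their poses are not given: they have to be found in the camera images.
- slab: white marble slab fixed to the table, 280 x 280 mm, top 30 mm above the table. Origin: centre of its underside, at table height; x and y along its edges (edges at +-140 mm), z up, x roughly away from the robot (yaw within 9 degrees). Discs and dome each lie in a lane of their own along slab y, lanes at least 50 mm apart in slab x, in any order.
- disc1: one of three identical flat round chocolate tasting discs, dark brown, 38 mm diameter, 12 mm thick, about 18 g, lying flat and loose on the marble slab. Origin: centre of its underside; z along its axis (up at the start). It slides when pushed from the side with the fingers.
- disc2: one of three identical flat round chocolate tasting discs, dark brown, 38 mm diameter, 12 mm thick, about 18 g, lying flat and loose on the marble slab. Origin: centre of its underside; z along its axis (up at the start). It slides when pushed from the side with the fingers.
- disc3: one of three identical flat round chocolate tasting discs, dark brown, 38 mm diameter, 12 mm thick, about 18 g, lying flat and loose on the marble slab. Origin: centre of its underside; z along its axis (up at the start). It slides when pushed from the side with the fingers.
- dome: finished tall domed praline of the same dark brown chocolate, round, 32 mm diameter at the foot, 44 mm tall with a rounded top, about 40 g, standing loose on the slab among the discs; it must stay. Origin: centre of its underside; z up.
- tray: plain white plastic tray, one open compartment, 260 (its x) x 130 (its y) x 22 mm high, walls and floor 3 mm, loose, 0.7 kg. Its rim is 8 mm below the slab's top. It stands on the table along the slab's +y or -y edge (either may be drawn), long side to the slab, gap 2 to 8 mm, parallel within about 1 degree. Origin: centre of its underside.
- mould: smoky clear plastic chocolate bar mould of the same outer size as the tray, 260 x 130 x 22 mm, divided into 10 shallow rectangular pockets, loose, 0.6 kg; stands beside the slab's other side. Not a place for the discs. Origin: centre of its underside.
- thermometer: orange and black pistol-shaped infrared thermometer lying on the table at the robot's right, clear of the slab, 110 mm long, about 120 mm wide over its handle, 45 mm high, loose. Origin: underside, below the middle of the orange barrel.
- jar: amber glass jar with a steel cap, 70 mm diameter, 100 mm tall, standing loose on the table at the robot's left, clear of the slab. Origin: centre of its underside.

How it is judged:
At the end, for the whole second after the job is handed in: All three discs lie at rest inside the tray's walls (centre of each underside within the tray's outline, less than 28 mm above its underside), the tray level, and the dome stands upright on the slab within 15 mm of where it began (x of disc1 in the frame of tray between -0.127 and 0.127 m and y of disc1 in the frame of tray between -0.063 and 0.063 m and z of disc1 in the frame of tray between -0.003 and 0.028 m and linear speed of each of disc1, disc2, disc3, dome below 0.02 m/s and x of disc2 in the frame of tray between -0.127 and 0.127 m and y of disc2 in the frame of tray between -0.063 and 0.063 m and z of disc2 in the frame of tray between -0.003 and 0.028 m and x of disc3 in the frame of tray between -0.127 and 0.127 m and y of disc3 in the frame of tray between -0.063 and 0.063 m and z of disc3 in the frame of tray between -0.003 and 0.028 m and distance of dome from where it was at the start of the episode below 0.015 m and angle between dome's own z axis and vertical below 0.2 rad and angle between tray's own z axis and vertical below 0.15 rad); the robot touches nothing.
It fails at once if a disc is lifted or carried (its underside centre rises more than 18 mm above the slab's top) (height (world z) of any of disc1, disc2, disc3 above 0.048 m).
It fails at once if the domed praline is pushed more than 15 mm or tipped over (distance of dome from where it was at the start of the episode above 0.015 m or angle between dome's own z axis and vertical above 0.5 rad).
It fails at once if the mould, thermometer, jar or tray is shifted by more than 20 mm (distance of any of mould, thermometer, jar, tray from where it was at the start of the episode above 0.02 m).
It also fails if it takes over 54 s, if anything falls off the work surface, if the arm or the gripper's body presses on something with over 40 N, if the wrist force passes 120 N, or if a joint passes its speed limit or range.

### The arm

A 6-joint arm with a two-finger parallel gripper is mounted at the origin on the work surface. World frame = base frame: x ahead of the robot, y to its left, z up, the work surface at z = 0. Lengths are in m, angles in rad, forces in N, time in s.
With the tool pointing down it reaches from about 0.225 to 0.875 m from the base axis. Payload 3.4 kg.
Tool frame: the origin (TCP) lies where the fingers leave the gripper's body, on its centre line; the fingertips stand 73 mm ahead of it and the grasp point (between the pads) lies 54 mm ahead of it (manip.pinch_z is the distance from the TCP to the grasp point, in m); z points along the fingers, y is the line along which they close (so a half turn about z gives the same grasp; the last joint's range is limited). The gripper opens to 85 mm and grips with 20 to 120 N. Pads are 22 mm wide; open, the fingers measure 114 mm over their backs; the gripper's body (76 mm by 85 mm) begins 54 mm behind the grasp point. The pads swing forward as they close: fully open they stand 13 mm farther back than shut.
Start: joints at [1.075, 0.276, 1.505, -0, 1.361, -0.121], TCP at [0.211, 0.535, 0.304] pointing down, gripper open.
Joint ranges: [-2.89, 2.89], [-0.75, 2.08], [0.22, 2.7], [-1.18, 4.32], [0.11, 2.71], [-2.7, 2.7]. Speed limits (rad/s): [2.57, 2.57, 3.14, 3.14, 3.14, 3.14].

### API

Orientations are given as a unit quaternion [w, x, y, z].
In Python, from rig import readout, imaging, manip gives the robot as it stands. The module is installed in compiled form; this text tells all that it offers.
- The arm moves only by the tool servo_tool, never from a script. Its argument "moves" is a list of rows, each an object with "dp": the shift along the tool's x, y, z in units of 0.2 m (1.0 is 0.2 m), a list of three; "delta_rot": the turn, a rotation vector about the tool's x, y, z in units of 0.1 rad (1.0 is 0.1 rad), a list of three; "fingers": the opening, from 0 (shut) to 1 (fully open). In form: [{"dp": [dx, dy, dz], "delta_rot": [wx, wy, wz], "fingers": fingers}, ...]. A call has 1 to 5 rows; each row shifts and turns the commanded pose from where the row before left it, along the tool's axes as they then stand; what a row does not reach is not made up. A row lasts 1/10 s, in which the tool goes at most 50 mm and 8.59 degrees, less where a joint would pass 70% of its speed; a pose out of reach is approached as far as the arm can. A call with a number of a shift or a turn outside -1 to 1 is refused whole. A call with a gripper value outside its range is refused whole. The fingers move at their own pace and stop on an object; "force" is the grip in N (left out, the last holds). Time passes only in rows, so rows that do not move let the fingers close. It gives the time, the measured TCP pose, the force, the opening and the grip force at its end, in the units of the state.
- readout.get_state(): the state, without advancing time (a new reading comes with each control period).
- imaging.get_image(name): name is "scene" or "side" or "wrist"; returns (picture, depth): 420x560x3 uint8, red, green, blue; 420x560 float32, m along the optical axis (not along the pixel's ray), 0 where there is no reading.
- imaging.calibration(name): a dict with "intrinsics" (3x3 intrinsics, pixels), "R" (3x3) and "t" (3): a world point X has camera coordinates R X + t; the wrist camera has in their place "hand_eye" (4x4, takes a point from camera to tool coordinates, whose origin is the TCP and whose axes are the flange's). Camera axes: x right, y down, z forward; pixel columns grow to the right and rows downward; lengths in m; the calibration is good to about 2 mm. A picture is of the moment at which its call begins: read the wrist's pose just before it. calibration takes no time and is no camera call.
- manip.sign_off(): hands the job in; it is judged then, once.
The state is a dict: "clock": time; "qpos": joint angles; "qd": joint speeds; "effort": joint torques, N m; "position": TCP position; "ee_rot": TCP orientation; "contact_force": force on the tool from outside, world axes, zero at the start; "moment": the same for the moment, N m; "width": finger opening in m; "gripper_force": force on a finger pad.
Only numpy, scipy, OpenCV 4.12 (cv2) and the standard library are available. Lean on these libraries where they do the work, as an engineer would, in place of code of your own. Each camera call takes 0.05 s, during which the arm holds its last target. There are 200 camera calls.

## Working session

There is one attempt and no reset: what is moved stays moved. The work goes in short steps, Python scripts to look and compute and a tool call to move; the robot and the scene stay as the last step left them, time stands still between calls to the robot, and variables do not carry over. Pictures are saved under pics/ and viewed, at most 10 in all, crops included, and the job is handed in when it is done.

Besides the shell and the picture viewer there is one more tool, called after "Request:" as name(argument=value, ...), one argument or row to a line, values as JSON. servo_tool: Moves the arm, as the interface text tells. Its arguments: {"type":"object","properties":{"moves":{"type":"array"},"force":{"type":"number"}},"required":["moves"]}

```bash
mkdir -p pics; python3 - <<'E'
from rig import readout, imaging, manip
import cv2, numpy as np
s=readout.get_state(); print({k:np.round(v,3) for k,v in s.items()})
np.set_printoptions(precision=4,suppress=True)
ims=[]
for n in ["scene","side"]:
    p,d=imaging.get_image(n); np.savez(f"{n}.npz",p=p,d=d); ims.append(p[:,:,::-1])
    c=imaging.calibration(n); print(n,c)
    cv2.imwrite(f"pics/{n}0.png",p[:,:,::-1])
print(imaging.calibration("wrist"))
E
```

```text
{'clock': np.float64(0.0), 'qpos': array([ 1.075,  0.277,  1.506, -0.   ,  1.361, -0.121]), 'qd': array([-0.001,  0.001,  0.001, -0.002,  0.001, -0.001]), 'effort': array([ 1.0000e-03, -4.1677e+01, -2.4581e+01, -0.0000e+00,  1.1000e-02,
       -0.0000e+00]), 'position': array([0.21 , 0.535, 0.303]), 'ee_rot': array([-0.   ,  0.186,  0.982, -0.001]), 'contact_force': array([-0.83 , -0.492, -0.702]), 'moment': array([ 0.003,  0.005, -0.021]), 'gripper_force': np.float64(0.0), 'width': np.float64(0.086)}
scene {'intrinsics': array([[417.6318,   0.    , 272.7924],
       [  0.    , 417.6318, 210.7106],
       [  0.    ,   0.    ,   1.    ]]), 'R': array([[-0.2486,  0.9685, -0.0124],
       [ 0.8256,  0.2052, -0.5256],
       [-0.5065, -0.1409, -0.8506]]), 't': array([ 0.1223, -0.4366,  1.3511])}
side {'intrinsics': array([[454.8034,   0.    , 282.5158],
       [  0.    , 454.8034, 208.3633],
       [  0.    ,   0.    ,   1.    ]]), 'R': array([[ 0.9645, -0.2638, -0.0133],
       [-0.1389, -0.4637, -0.875 ],
       [ 0.2247,  0.8458, -0.4839]]), 't': array([-0.5332,  0.1319,  1.1475])}
{'intrinsics': array([[361.9939,   0.    , 285.7331],
       [  0.    , 361.9939, 213.2958],
       [  0.    ,   0.    ,   1.    ]]), 'hand_eye': array([[-0.0006, -0.955 , -0.2967,  0.0754],
       [ 1.    , -0.0004, -0.0008, -0.0006],
       [ 0.0006, -0.2967,  0.955 , -0.0701],
       [ 0.    ,  0.    ,  0.    ,  1.    ]])}
```

View pics/scene0.png

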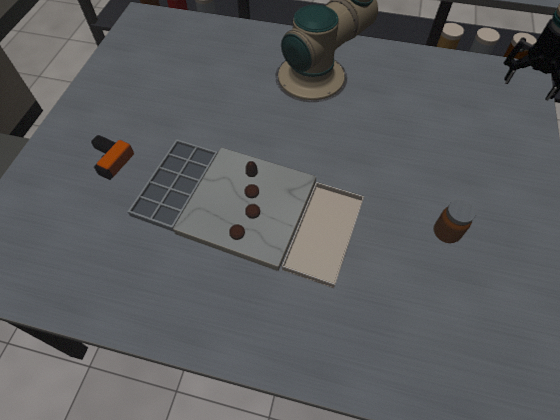

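View pics/side0.png

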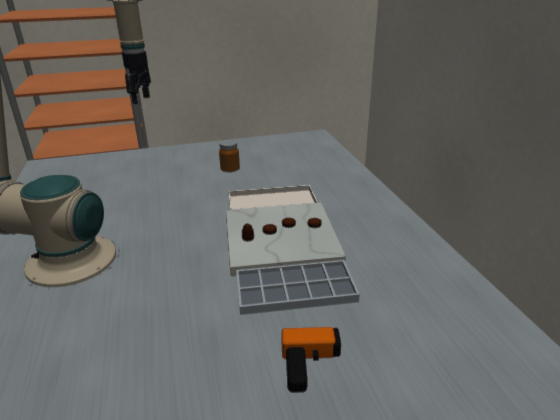

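The scene view shows the tray on the slab's +y side (right, around (325,233)) and the mould on the −y side. The dome is nearest the robot at (251,169), with discs at (252,191), (253,211) and (237,232). The side view agrees: dome at (248,232), discs at (270,229), (289,222) and (315,223).

```bash
cat > h.py <<'E'
import numpy as np, cv2
from rig import imaging
np.set_printoptions(precision=4,suppress=True)
def ray(c,uv):
    uv=np.atleast_2d(uv).astype(float); K=c["intrinsics"]
    d=np.c_[(uv-K[:2,2][None])/K[0,0],np.ones(len(uv))]@c["R"]
    return -c["R"].T@c["t"],d
def plane(c,uv,z):
    o,d=ray(c,uv); return o+d*((z-o[2])/d[:,2])[:,None]
def cloud(c,dep):
    v,u=np.mgrid[:420,:560]; K=c["intrinsics"]
    P=np.dstack([(u-K[0,2])/K[0,0]*dep,(v-K[1,2])/K[1,1]*dep,dep])
    return (P-c["t"])@c["R"]
def tri(cs,uvs):
    A=np.zeros((3,3));b=np.zeros(3)
    for c,uv in zip(cs,uvs):
        o,d=ray(c,uv); d=d[0]/np.linalg.norm(d[0]); M=np.eye(3)-np.outer(d,d); A+=M;b+=M@o
    return np.linalg.solve(A,b)
E
python3 - <<'E'
from h import *
allc={}
cs=[]
for n in ["scene","side"]:
    z=np.load(n+".npz"); p,dep=z["p"],z["d"]; c=imaging.calibration(n); cs.append(c)
    W=cloud(c,dep); hsv=cv2.cvtColor(p,cv2.COLOR_RGB2HSV)
    box=(W[...,0]>.2)&(W[...,0]<.9)&(abs(W[...,1])<.35)&(dep>0)
    br=((hsv[...,2]>120)&box&(W[...,2]>.02)&(W[...,2]<.045)).astype(np.uint8)
    br=cv2.morphologyEx(br,cv2.MORPH_OPEN,np.ones((5,5)))
    k,l,st,ce=cv2.connectedComponentsWithStats(br); i=1+np.argmax(st[1:,4])
    cn=max(cv2.findContours((l==i).astype(np.uint8),0,2)[0],key=cv2.contourArea)
    X=plane(c,cn[:,0],.03); r=cv2.minAreaRect((X[:,:2]*1000).astype(np.float32))
    print(n,"slab",r,"depth z",np.median(W[l==i][:,2]))
    print(cv2.boxPoints(r))
    hull=cv2.fillConvexPoly(np.zeros((420,560),np.uint8),cv2.convexHull(cn),1)
    dk=((hsv[...,2]<95)&(hull>0)).astype(np.uint8)
    k,l,st,ce=cv2.connectedComponentsWithStats(dk); L=[]
    for i in range(1,k):
        if st[i,4]>40:
            print(ce[i],st[i],"top z",np.percentile(W[l==i][:,2],95),plane(c,ce[i],.038)[0]); L.append(ce[i])
    allc[n]=sorted(L,key=lambda e:plane(c,e,.038)[0][0])
    # tray: bright low region
    tr=((hsv[...,2]>120)&box&(W[...,2]<.018)&(W[...,1]>0)).astype(np.uint8)
    tr=cv2.morphologyEx(tr,cv2.MORPH_OPEN,np.ones((5,5)))
    k,l,st,ce=cv2.connectedComponentsWithStats(tr); i=1+np.argmax(st[1:,4])
    Q=W[l==i]; print("tray",cv2.minAreaRect((Q[:,:2]*1000).astype(np.float32)),np.median(Q[:,2]))
for a,b in zip(allc["scene"],allc["side"]): print("tri",tri(cs,[a,b]))
E
```

```text
scene slab ((436.83349609375, -128.65066528320312), (109.17445373535156, 104.07968139648438), 84.38355255126953) depth z 0.028791240416873955
[[ 379.7011 -177.8828]
 [ 483.2811 -188.0689]
 [ 493.9659  -79.4185]
 [ 390.3859  -69.2324]]
[246.7857 167.8333] [245 161   5  15  42] top z 0.0698421058715735 [ 0.4361 -0.0852  0.038 ]
tray ((558.882080078125, 148.77151489257812), (123.09805297851562, 254.42257690429688), 83.31774139404297) 0.001606703612604214
side slab ((531.2540283203125, -58.43205261230469), (279.81439208984375, 278.35662841796875), 82.84307861328125) depth z 0.031008383079332597
[[ 375.7294 -179.9093]
 [ 651.9173 -214.589 ]
 [ 686.7786   63.0452]
 [ 410.5908   97.7249]]
[288.3167 222.4333] [282 218  14  10 120] top z 0.04568816582305567 [ 0.5596 -0.0366  0.038 ]
[313.9917 222.6083] [307 218  15  10 120] top z 0.044831763647141934 [ 0.6254 -0.0571  0.038 ]
[247.3702 232.5967] [242 224  12  18 181] top z 0.071998182160236 [ 0.4435 -0.0559  0.038 ]
[269.1628 229.093 ] [262 224  15  11 129] top z 0.045174388328486526 [ 0.5019 -0.0551  0.038 ]
tray ((353.9209289550781, 175.0908660888672), (349.8284606933594, 167.86993408203125), 89.59882354736328) 0.0012779779113159043
tri [ 0.4421 -0.0806  0.0512]
```

```bash
cat >> h.py <<'E'
C=np.array([.5313,-.0584]); a=np.deg2rad(-7.16); EX=np.array([np.cos(a),np.sin(a)]); EY=np.array([-np.sin(a),np.cos(a)])
def slab(P): return np.array([(P[:2]-C)@EX,(P[:2]-C)@EY])
def blobs(n,p,dep,m=.132):
    c=imaging.calibration(n)
    cor=np.array([[*(C+sx*EX*m+sy*EY*m),.03] for sx,sy in [(1,1),(1,-1),(-1,-1),(-1,1)]])
    q=cor@c["R"].T+c["t"]; q=q@c["intrinsics"].T; q=(q[:,:2]/q[:,2:]).astype(np.int32)
    hull=cv2.fillConvexPoly(np.zeros((420,560),np.uint8),q,1)
    hsv=cv2.cvtColor(p,cv2.COLOR_RGB2HSV)
    l8=((hsv[...,2]<95)&(hsv[...,1]>60)&(hull>0)).astype(np.uint8)
    k,l,st,ce=cv2.connectedComponentsWithStats(l8); W=cloud(c,dep)
    L=[(ce[i],np.percentile(W[l==i][:,2],90),st[i,4]) for i in range(1,k) if st[i,4]>40]
    return sorted(L,key=lambda e:slab(plane(c,e[0],.038)[0])[0]),c
E
python3 - <<'E'
from h import *
R=[]
for n in ["scene","side"]:
    z=np.load(n+".npz"); L,c=blobs(n,z["p"],z["d"]); R.append((L,c))
    for ce,zz,ar in L:
        P=plane(c,ce,.038)[0]; print(n,ce,ar,"topz",zz,P,"slab",slab(P))
for A,B in zip(R[0][0],R[1][0]):
    P=tri([R[0][1],R[1][1]],[A[0],B[0]]); print("tri",P,"slab",slab(P))
z=np.load("scene.npz"); W=cloud(R[0][1],z["d"])
for y in [-.2,-.15,0.,.15,.2,.25,.27]:
    P=C+EY*y
    m=(np.hypot(*(W[...,:2]-P).transpose(2,0,1))<.006); print(y,np.median(W[m][:,2]))
E
```

```text
scene [251.464 190.136] 125 topz 0.043541347622371954 [ 0.5023 -0.0534  0.038 ] slab [-0.0294  0.0014]
scene [252.3333 210.2296] 135 topz 0.043176376023653186 [ 0.5601 -0.0346  0.038 ] slab [0.0256 0.0272]
scene [236.5099 231.1722] 151 topz 0.04361915263082809 [ 0.6267 -0.0554  0.038 ] slab [0.0942 0.0148]
side [247.461  232.2411] 141 topz 0.07081266545942295 [ 0.444  -0.0542  0.038 ] slab [-0.0871 -0.0068]
side [269.2549 228.6078] 102 topz 0.04496149677351982 [ 0.5028 -0.0528  0.038 ] slab [-0.029  0.002]
side [288.3263 221.9474] 95 topz 0.045112608732072325 [ 0.5603 -0.0341  0.038 ] slab [0.0258 0.0277]
side [314.2222 222.0303] 99 topz 0.044498690361068606 [ 0.627  -0.0544  0.038 ] slab [0.0944 0.0159]
tri [ 0.4652 -0.0507  0.0199] slab [-0.0666 -0.0006]
tri [ 0.5252 -0.0334  0.0131] slab [-0.0092  0.024 ]
tri [ 0.5882 -0.0467  0.0266] slab [0.055  0.0187]
-0.2 0.009982265774168808
-0.15 0.020081484061471453
0.0 0.0284914302349822
0.15 0.0037337968532519797
0.2 0.002174363601422702
0.25 0.0011301625458507482
0.27 0.0016522242627755972
```

```bash
cat > plan.py <<'E'
# usage: plan.py slabx slaby z nrows  -> rows in tool axes / units for a straight move with tool y along slab x
import sys; from h import *
from rig import readout
from scipy.spatial.transform import Rotation as Ro
sx,sy,z,n=map(float,sys.argv[1:5]); n=int(n)
s=readout.get_state(); w,x,y,zz=s["ee_rot"]; R=Ro.from_quat([x,y,zz,w])
T=np.r_[C+sx*EX+sy*EY,z]; Y=np.r_[EX,0]; Z=np.array([0,0,-1.]); G=Ro.from_matrix(np.c_[np.cross(Y,Z),Y,Z])
rv=(R.inv()*G).as_rotvec(); d=T-s["position"]
print("t",s["clock"],"slab",slab(s["position"]),s["position"],"width",s["width"],"F",s["contact_force"],"togo",d,"rv",rv)
for i in range(n):
    Ri=R*Ro.from_rotvec(rv*i/n); print(np.round(Ri.inv().apply(d/n)/.2,3),np.round(rv/n/.1,2))
E
python3 plan.py .094 -.035 .2 16
```

```text
t 0.1 slab [-0.3924  0.5485] [0.2104 0.5348 0.3031] width 0.08538091443344838 F [-0.2675 -0.7023  0.206 ] togo [ 0.4099 -0.6396 -0.1031] rv [-0.0015  0.0009  1.321 ]
[-0.192 -0.139  0.032] [-0.    0.    0.83]
[-0.203 -0.123  0.032] [-0.    0.    0.83]
[-0.213 -0.106  0.032] [-0.    0.    0.83]
[-0.221 -0.088  0.032] [-0.    0.    0.83]
[-0.227 -0.069  0.032] [-0.    0.    0.83]
[-0.232 -0.05   0.032] [-0.    0.    0.83]
[-0.235 -0.031  0.032] [-0.    0.    0.83]
[-0.237 -0.011  0.032] [-0.    0.    0.83]
[-0.237  0.008  0.032] [-0.    0.    0.83]
[-0.236  0.028  0.032] [-0.    0.    0.83]
[-0.233  0.047  0.032] [-0.    0.    0.83]
[-0.228  0.066  0.032] [-0.    0.    0.83]
[-0.222  0.085  0.032] [-0.    0.    0.83]
[-0.214  0.103  0.032] [-0.    0.    0.83]
[-0.205  0.12   0.032] [-0.    0.    0.83]
[-0.194  0.136  0.032] [-0.    0.    0.83]
```

Request:
servo_tool(
  moves=[
    {"dp":[-0.19,-0.14,0.03],"delta_rot":[0,0,0.83],"fingers":0.25},
    {"dp":[-0.2,-0.12,0.03],"delta_rot":[0,0,0.83],"fingers":0.25},
    {"dp":[-0.21,-0.11,0.03],"delta_rot":[0,0,0.83],"fingers":0.25},
    {"dp":[-0.22,-0.09,0.03],"delta_rot":[0,0,0.83],"fingers":0.25},
    {"dp":[-0.23,-0.07,0.03],"delta_rot":[0,0,0.83],"fingers":0.25},
  ],
)

```text
clock: 0.6
position: [0.337, 0.3329, 0.2734]
ee_rot: [-0.0, 0.386, 0.923, -0.0]
contact_force: [1.3, 0.4, 1.1]
width: 0.0219
gripper_force: 0.0
```

Request:
servo_tool(
  moves=[
    {"dp":[-0.23,-0.05,0.03],"delta_rot":[0,0,0.83],"fingers":0.25},
    {"dp":[-0.235,-0.03,0.03],"delta_rot":[0,0,0.83],"fingers":0.25},
    {"dp":[-0.235,-0.01,0.03],"delta_rot":[0,0,0.83],"fingers":0.25},
    {"dp":[-0.235,0.01,0.03],"delta_rot":[0,0,0.83],"fingers":0.25},
    {"dp":[-0.235,0.03,0.03],"delta_rot":[0,0,0.83],"fingers":0.25},
  ],
)

```text
clock: 1.1
position: [0.4649, 0.1345, 0.2435]
ee_rot: [-0.0, 0.568, 0.823, 0.0]
contact_force: [0.2, 0.2, 0.1]
width: 0.0215
gripper_force: 0.0
```

Request:
servo_tool(
  moves=[
    {"dp":[-0.23,0.05,0.03],"delta_rot":[0,0,0.83],"fingers":0.25},
    {"dp":[-0.23,0.07,0.03],"delta_rot":[0,0,0.83],"fingers":0.25},
    {"dp":[-0.22,0.085,0.03],"delta_rot":[0,0,0.83],"fingers":0.25},
    {"dp":[-0.21,0.1,0.03],"delta_rot":[0,0,0.83],"fingers":0.25},
    {"dp":[-0.2,0.12,0.03],"delta_rot":[0,0,0.83],"fingers":0.25},
  ],
)

```text
clock: 1.6
position: [0.5925, -0.0635, 0.2132]
ee_rot: [-0.0, 0.726, 0.688, -0.0]
contact_force: [0.7, 1.2, 0.7]
width: 0.0214
gripper_force: 0.0
```

```bash
python3 plan.py .094 -.035 .16 3
```

```text
t 1.6 slab [0.0614 0.0026] [ 0.5925 -0.0635  0.2132] width 0.02142712838983106 F [0.7357 1.2144 0.7278] togo [ 0.0277 -0.0414 -0.0532] rv [-0.0009 -0.0005  0.072 ]
[-0.066  0.05   0.089] [-0.   -0.    0.24]
[-0.065  0.051  0.089] [-0.   -0.    0.24]
[-0.064  0.053  0.089] [-0.   -0.    0.24]
```

Request:
servo_tool(
  moves=[
    {"dp":[-0.066,0.05,0.089],"delta_rot":[0,0,0.24],"fingers":0.25},
    {"dp":[-0.065,0.051,0.089],"delta_rot":[0,0,0.24],"fingers":0.25},
    {"dp":[-0.064,0.053,0.089],"delta_rot":[0,0,0.24],"fingers":0.25},
    {"dp":[0,0,0],"delta_rot":[0,0,0],"fingers":0.25},
  ],
)

```text
clock: 2.0
position: [0.6193, -0.1041, 0.1573]
ee_rot: [-0.002, 0.749, 0.662, -0.001]
contact_force: [-0.9, 1.2, -0.8]
width: 0.0208
gripper_force: 0.0
```

```bash
python3 plan.py .094 -.035 .115 3; python3 - <<'E'
from h import *
from rig import readout
from scipy.spatial.transform import Rotation as Ro
s=readout.get_state(); w,x,y,z=s["ee_rot"]; Rt=Ro.from_quat([x,y,z,w]).as_matrix()
p,d=imaging.get_image("wrist"); c=imaging.calibration("wrist"); H=c["hand_eye"]
Rw=Rt@H[:3,:3]; tw=Rt@H[:3,3]+s["position"]; c=dict(intrinsics=c["intrinsics"],R=Rw.T,t=-Rw.T@tw)
hsv=cv2.cvtColor(p,cv2.COLOR_RGB2HSV)
m=((hsv[...,2]<110)&(hsv[...,1]>60)).astype(np.uint8)
k,l,st,ce=cv2.connectedComponentsWithStats(m)
W=cloud(c,d)
for i in range(1,k):
    if st[i,4]>150: P=plane(c,ce[i],.04)[0]; print(ce[i],st[i],P,slab(P),np.percentile(W[l==i][:,2],[50,90]))
cv2.imwrite("pics/w1.png",p[:,:,::-1])
E
```

```text
t 2.0 slab [ 0.093  -0.0344] [ 0.6193 -0.1041  0.1573] width 0.02082535227451296 F [-0.8627  1.2219 -0.84  ] togo [ 0.0009 -0.0007 -0.0423] rv [-0.0049 -0.0003  0.0022]
[-0.001  0.002  0.071] [-0.02 -0.    0.01]
[-0.001  0.002  0.071] [-0.02 -0.    0.01]
[-0.001  0.002  0.071] [-0.02 -0.    0.01]
[154.4397 130.1932] [ 116   93   79   75 4571] [ 0.5604 -0.0356  0.04  ] [0.026  0.0263] [0.0424 0.0435]
[287.9668 155.4824] [ 252  119   73   74 4063] [ 0.626  -0.0566  0.04  ] [0.0937 0.0136] [0.0425 0.0435]
[ 58.1094 179.2169] [  19  145   80   71 4417] [ 0.5039 -0.0541  0.04  ] [-0.0277  0.0008] [0.0424 0.0434]
[256.6783 293.879 ] [250 264  12  58 314] [ 0.5981 -0.1342  0.04  ] [ 0.0758 -0.0669] [0.1052 0.1175]
[315.0928 299.7401] [311 264  12  86 377] [ 0.6315 -0.1421  0.04  ] [ 0.1099 -0.0706] [0.1092 0.1196]
[299.852  373.7903] [    0   293   560   127 21208] [ 0.6168 -0.1934  0.04  ] [ 0.1017 -0.1233] [0.1564 0.1672]
[145.4575 403.7713] [124 383  55  37 800] [ 0.5146 -0.205   0.04  ] [ 0.0017 -0.1476] [0.1442 0.1483]
```

View pics/w1.png

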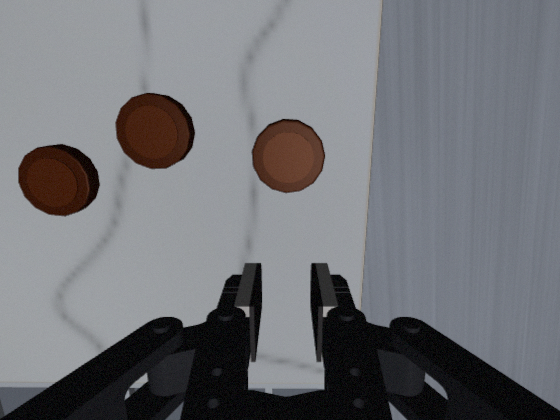

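The wrist view shows the target disc at (288,156), centred ahead of the two fingers at columns 256 and 315. The other two discs are at (154,130) and (58,179). The wrist fixes agree with the other two views, and the disc tops measure z ≈ 0.0425. I'll descend behind the target disc.

Request:
servo_tool(
  moves=[
    {"dp":[0,0.002,0.11],"delta_rot":[0,0,0],"fingers":0.25},
    {"dp":[0,0.002,0.09],"delta_rot":[0,0,0],"fingers":0.25},
    {"dp":[0,0,0.03],"delta_rot":[0,0,0],"fingers":0.25},
    {"dp":[0,0,0],"delta_rot":[0,0,0],"fingers":0.25},
  ],
)

```text
clock: 2.45
position: [0.6201, -0.102, 0.1145]
ee_rot: [-0.001, 0.748, 0.663, -0.0]
contact_force: [0.3, -0.5, -0.0]
width: 0.0211
gripper_force: 0.0
```

Request:
servo_tool(
  moves=[
    {"dp":[0,0,0.015],"delta_rot":[0,0,0],"fingers":0.25},
    {"dp":[0,0,0.01],"delta_rot":[0,0,0],"fingers":0.25},
    {"dp":[0,0,0],"delta_rot":[0,0,0],"fingers":0.25},
  ],
)

```text
clock: 2.75
position: [0.6208, -0.1028, 0.11]
ee_rot: [0.0, 0.749, 0.663, 0.0]
contact_force: [1.1, 0.7, 0.2]
width: 0.0212
gripper_force: 0.0
```

```bash
python3 plan.py .094 .16 .106 20 | head -3; python3 - <<'E'
from h import *
p,d=imaging.get_image("side"); cv2.imwrite("pics/s2.png",cv2.resize(p[150:300,200:380,::-1],(720,600),interpolation=cv2.INTER_CUBIC))
E
```

```text
t 2.75 slab [ 0.0944 -0.0329] [ 0.6208 -0.1028  0.11  ] width 0.021192169803317982 F [1.1165 0.7081 0.2498] togo [ 0.0237  0.1914 -0.004 ] rv [0.0008 0.     0.0041]
[0.048 0.    0.001] [0. 0. 0.]
[0.048 0.    0.001] [0. 0. 0.]
```

View pics/s2.png

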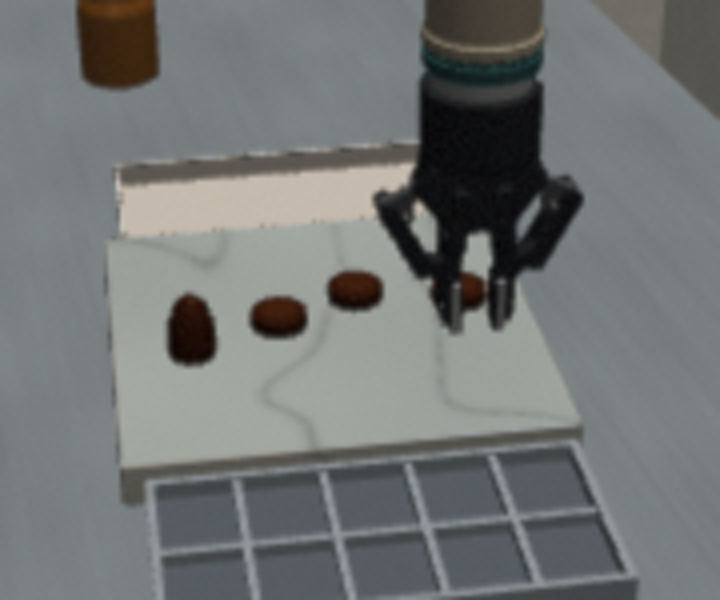

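The crop shows both fingertips just above the marble, straddling the target disc at crop (460,290), with the dome well clear at (190,330). I'll go down another 4 mm and then sweep towards the tray.

Request:
servo_tool(
  moves=[
    {"dp":[0,0,0.02],"delta_rot":[0,0,0],"fingers":0.25},
    {"dp":[0.03,0,0],"delta_rot":[0,0,0.04],"fingers":0.25},
    {"dp":[0.05,0,0],"delta_rot":[0,0,0],"fingers":0.25},
    {"dp":[0.05,0,0],"delta_rot":[0,0,0],"fingers":0.25},
    {"dp":[0.05,0,0],"delta_rot":[0,0,0],"fingers":0.25},
  ],
)

```text
clock: 3.3
position: [0.6253, -0.066, 0.1055]
ee_rot: [-0.0, 0.75, 0.662, 0.0]
contact_force: [0.6, 0.9, -0.5]
width: 0.0213
gripper_force: 0.0
```

Request:
servo_tool(
  moves=[
    {"dp":[0.06,0,0],"delta_rot":[0,0,0],"fingers":0.25},
    {"dp":[0.06,0,0],"delta_rot":[0,0,0],"fingers":0.25},
    {"dp":[0.06,0,0],"delta_rot":[0,0,0],"fingers":0.25},
    {"dp":[0.06,0,0],"delta_rot":[0,0,0],"fingers":0.25},
    {"dp":[0.06,0,0],"delta_rot":[0,0,0],"fingers":0.25},
  ],
)

```text
clock: 3.8
position: [0.6328, -0.0065, 0.1055]
ee_rot: [0.0, 0.75, 0.662, 0.0]
contact_force: [0.4, 0.2, 1.1]
width: 0.0212
gripper_force: 0.1
```

```bash
python3 plan.py .094 .17 .106 10 | head -2; python3 - <<'E'
from h import *
p,d=imaging.get_image("scene"); cv2.imwrite("pics/s3.png",cv2.resize(p[130:300,170:374,::-1],(720,600),interpolation=cv2.INTER_CUBIC))
E
```

```text
t 3.8 slab [0.0942 0.0642] [ 0.6328 -0.0065  0.1055] width 0.02120036220595868 F [0.3724 0.161  1.0622] togo [0.013  0.105  0.0005] rv [ 0.0001 -0.0001  0.0002]
[ 0.053 -0.    -0.   ] [ 0. -0.  0.]
```

View pics/s3.png

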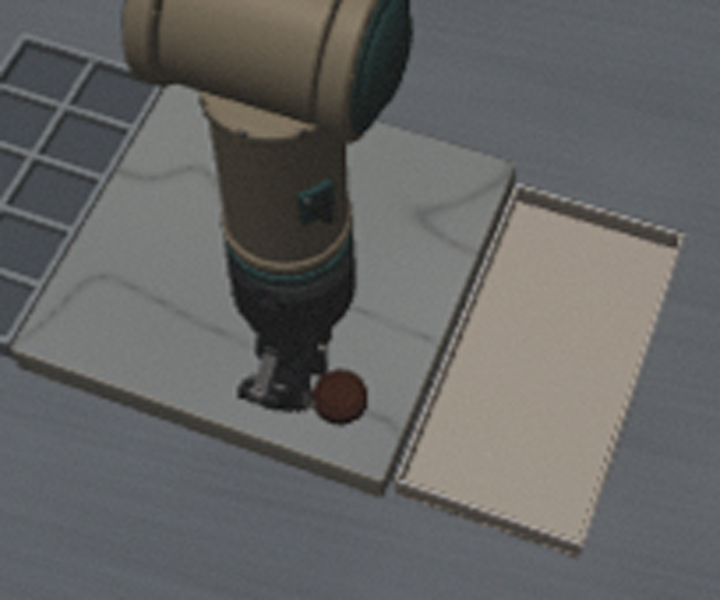

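The disc sits at crop (340,397), seated in front of the fingers and being pushed straight at the tray. I'll carry on over the edge.

Request:
servo_tool(
  moves=[
    {"dp":[0.06,0,0],"delta_rot":[0,0,0],"fingers":0.25},
    {"dp":[0.06,0,0],"delta_rot":[0,0,0],"fingers":0.25},
    {"dp":[0.06,0,0],"delta_rot":[0,0,0],"fingers":0.25},
    {"dp":[0.06,0,0],"delta_rot":[0,0,0],"fingers":0.25},
    {"dp":[0.06,0,0],"delta_rot":[0,0,0],"fingers":0.25},
  ],
)

```text
clock: 4.35
position: [0.6402, 0.0529, 0.1055]
ee_rot: [-0.0, 0.75, 0.662, 0.0]
contact_force: [-0.8, 0.0, 0.2]
width: 0.0215
gripper_force: 0.0
```

Request:
servo_tool(
  moves=[
    {"dp":[0.06,0,0],"delta_rot":[0,0,0],"fingers":0.25},
    {"dp":[0.06,0,0],"delta_rot":[0,0,0],"fingers":0.25},
    {"dp":[0.06,0,0],"delta_rot":[0,0,0],"fingers":0.25},
    {"dp":[0.06,0,0],"delta_rot":[0,0,0],"fingers":0.25},
    {"dp":[0,0,0],"delta_rot":[0,0,0],"fingers":0.25},
  ],
)

```text
clock: 4.85
position: [0.6463, 0.1013, 0.1055]
ee_rot: [-0.0, 0.749, 0.662, 0.0]
contact_force: [-0.0, -0.1, -0.4]
width: 0.0214
gripper_force: 0.0
```

```bash
cat > look.py <<'E'
from h import *
for n in ["scene","side"]:
    p,d=imaging.get_image(n); c=imaging.calibration(n); W=cloud(c,d); hsv=cv2.cvtColor(p,cv2.COLOR_RGB2HSV)
    m=((hsv[...,2]<110)&(hsv[...,1]>60)&(W[...,2]<.08)&(d>0)&(np.abs(W[...,0]-.53)<.25)&(np.abs(W[...,1]-.05)<.3)).astype(np.uint8)
    k,l,st,ce=cv2.connectedComponentsWithStats(m)
    for i in range(1,k):
        if st[i,4]>40: P=np.median(W[l==i],0); print(n,ce[i],st[i,4],"slab",slab(P),"z",P[2])
E
python3 look.py; python3 plan.py .026 .11 .16 6
```

```text
scene [250.587  165.5652] 46 slab [-0.0828 -0.022 ] z 0.06632969539797065
scene [251.5156 190.2812] 128 slab [-0.0268  0.0025] z 0.04102555503472011
scene [252.3111 210.3556] 135 slab [0.0273 0.028 ] z 0.04102096751004703
scene [305.6689 260.4392] 148 slab [0.0966 0.1932] z 0.013700851283980544
side [302.0862 199.7414] 58 slab [0.0937 0.1878] z 0.01544902907682186
side [288.4301 221.9247] 93 slab [0.0251 0.0186] z 0.042744440317061545
side [247.4532 232.1583] 139 slab [-0.0882 -0.0363] z 0.056247550007187376
side [269.1553 228.6117] 103 slab [-0.03   -0.0064] z 0.04292054255741648
t 4.95 slab [0.0942 0.1713] [0.6461 0.0998 0.1054] width 0.02176759585202928 F [ 0.4815 -0.8088  0.4943] togo [-0.0753 -0.0523  0.0546] rv [-0.0001  0.0003  0.0008]
[-0.051 -0.057 -0.045] [-0.  0.  0.]
[-0.051 -0.057 -0.045] [-0.  0.  0.]
[-0.051 -0.057 -0.045] [-0.  0.  0.]
[-0.051 -0.057 -0.045] [-0.  0.  0.]
[-0.051 -0.057 -0.045] [-0.  0.  0.]
[-0.051 -0.057 -0.045] [-0.  0.  0.]
```

The first disc lies flat in the tray. The dome's position checks out, so it's on to disc B in the lane at x = 0.026.

Request:
servo_tool(
  moves=[
    {"dp":[0,0,-0.15],"delta_rot":[0,0,0],"fingers":0.25},
    {"dp":[-0.14,-0.091,-0.15],"delta_rot":[0,0,0],"fingers":0.25},
    {"dp":[-0.2,-0.1,0],"delta_rot":[0,0,0],"fingers":0.25},
    {"dp":[-0.22,-0.1,0],"delta_rot":[0,0,0],"fingers":0.25},
    {"dp":[-0.22,-0.05,0],"delta_rot":[0,0,0],"fingers":0.25},
  ],
)

```text
clock: 5.45
position: [0.5567, -0.048, 0.1659]
ee_rot: [-0.0, 0.75, 0.662, -0.0]
contact_force: [1.9, 0.0, -1.1]
width: 0.0215
gripper_force: 0.0
```

Request:
servo_tool(
  moves=[
    {"dp":[-0.18,0,0],"delta_rot":[0,0,0],"fingers":0.25},
    {"dp":[0,0,0.1],"delta_rot":[0,0,0],"fingers":0.25},
    {"dp":[0,0,0.1],"delta_rot":[0,0,0],"fingers":0.25},
    {"dp":[0,0,0.05],"delta_rot":[0,0,0],"fingers":0.25},
    {"dp":[0,0,0],"delta_rot":[0,0,0],"fingers":0.25},
  ],
)

```text
clock: 5.95
position: [0.5534, -0.0826, 0.1142]
ee_rot: [-0.001, 0.75, 0.661, -0.001]
contact_force: [-0.4, 0.1, -0.7]
width: 0.0214
gripper_force: 0.0
```

```bash
python3 plan.py .026 .17 .1055 10 | head -2;python3 plan.py .026 -.021 .1055 1 
```

```text
t 5.95 slab [ 0.0249 -0.0213] [ 0.5534 -0.0826  0.1142] width 0.021425899904531656 F [-0.4075  0.1228 -0.6899] togo [ 0.0249  0.1896 -0.0087] rv [-0.0034 -0.0004 -0.0006]
[0.096 0.001 0.004] [-0. -0. -0.]
t 5.95 slab [ 0.0249 -0.0213] [ 0.5534 -0.0826  0.1142] width 0.021425899904531656 F [-0.4075  0.1228 -0.6899] togo [ 0.0011  0.0001 -0.0087] rv [-0.0034 -0.0004 -0.0006]
[0.001 0.006 0.043] [-0.03 -0.   -0.01]
```

Request:
servo_tool(
  moves=[
    {"dp":[0,0.003,0.045],"delta_rot":[0,0,0],"fingers":0.25},
    {"dp":[0.03,0,0],"delta_rot":[0,0,0],"fingers":0.25},
    {"dp":[0.05,0,0],"delta_rot":[0,0,0],"fingers":0.25},
    {"dp":[0.05,0,0],"delta_rot":[0,0,0],"fingers":0.25},
    {"dp":[0.05,0,0],"delta_rot":[0,0,0],"fingers":0.25},
  ],
)

```text
clock: 6.45
position: [0.5599, -0.0456, 0.107]
ee_rot: [0.0, 0.75, 0.662, 0.0]
contact_force: [-0.2, 0.3, -0.3]
width: 0.0212
gripper_force: 0.1
```

Request:
servo_tool(
  moves=[
    {"dp":[0.06,0,0],"delta_rot":[0,0,0],"fingers":0.25},
    {"dp":[0.06,0,0],"delta_rot":[0,0,0],"fingers":0.25},
    {"dp":[0.06,0,0],"delta_rot":[0,0,0],"fingers":0.25},
    {"dp":[0.06,0,0],"delta_rot":[0,0,0],"fingers":0.25},
    {"dp":[0.06,0,0],"delta_rot":[0,0,0],"fingers":0.25},
  ],
)

```text
clock: 6.95
position: [0.5672, 0.0138, 0.1065]
ee_rot: [-0.0, 0.75, 0.662, 0.0]
contact_force: [-0.3, -0.4, 0.8]
width: 0.0212
gripper_force: 0.1
```

Request:
servo_tool(
  moves=[
    {"dp":[0.06,0,0],"delta_rot":[0,0,0],"fingers":0.25},
    {"dp":[0.06,0,0],"delta_rot":[0,0,0],"fingers":0.25},
    {"dp":[0.06,0,0],"delta_rot":[0,0,0],"fingers":0.25},
    {"dp":[0.06,0,0],"delta_rot":[0,0,0],"fingers":0.25},
    {"dp":[0.06,0,0],"delta_rot":[0,0,0],"fingers":0.25},
  ],
)

```text
clock: 7.45
position: [0.5746, 0.0733, 0.1065]
ee_rot: [-0.0, 0.75, 0.662, 0.0]
contact_force: [0.4, -0.1, 0.9]
width: 0.0213
gripper_force: 0.0
```

Request:
servo_tool(
  moves=[
    {"dp":[0.06,0,0],"delta_rot":[0,0,0],"fingers":0.25},
    {"dp":[0.06,0,0],"delta_rot":[0,0,0],"fingers":0.25},
    {"dp":[0.06,0,0],"delta_rot":[0,0,0],"fingers":0.25},
    {"dp":[0,0,0],"delta_rot":[0,0,0],"fingers":0.25},
  ],
)

```text
clock: 7.85
position: [0.5793, 0.1095, 0.1065]
ee_rot: [-0.0, 0.749, 0.662, 0.0]
contact_force: [-0.2, 0.7, 0.0]
width: 0.021
gripper_force: 0.0
```

```bash
python3 look.py; python3 plan.py -.028 -.047 .1055 1
```

```text
scene [251.4262 190.0738] 122 slab [-0.0274  0.0024] z 0.040756121473794205
scene [313.8806 237.4104] 134 slab [0.0312 0.192 ] z 0.013700796068691323
scene [304.8922 259.9641] 167 slab [0.0952 0.1912] z 0.013716871743531171
side [302.1695 199.7797] 59 slab [0.0938 0.1887] z 0.015904065100129244
side [280.5517 201.6207] 58 slab [0.0262 0.1874] z 0.01592395236300507
side [247.482  232.2086] 139 slab [-0.0884 -0.036 ] z 0.05608024138884343
side [269.2427 228.5631] 103 slab [-0.0299 -0.0076] z 0.04303862907874524
t 7.95 slab [0.0266 0.1713] [0.579  0.1082 0.1065] width 0.021594994103294504 F [ 0.553  -0.0043 -0.4134] togo [-0.0813 -0.2098 -0.001 ] rv [-0.0001  0.0003  0.0009]
[-1.091 -0.274  0.005] [-0.    0.    0.01]
```

Request:
servo_tool(
  moves=[
    {"dp":[0,0,-0.15],"delta_rot":[0,0,0],"fingers":0.25},
    {"dp":[-0.15,-0.073,-0.15],"delta_rot":[0,0,0],"fingers":0.25},
    {"dp":[-0.22,-0.1,0],"delta_rot":[0,0,0],"fingers":0.25},
    {"dp":[-0.22,-0.1,0],"delta_rot":[0,0,0],"fingers":0.25},
    {"dp":[-0.22,0,0],"delta_rot":[0,0,0],"fingers":0.25},
  ],
)

```text
clock: 8.45
position: [0.501, -0.0469, 0.1666]
ee_rot: [-0.001, 0.75, 0.662, -0.001]
contact_force: [1.3, 0.5, 0.0]
width: 0.021
gripper_force: 0.0
```

Request:
servo_tool(
  moves=[
    {"dp":[-0.2,0,0],"delta_rot":[0,0,0],"fingers":0.25},
    {"dp":[-0.06,0,0],"delta_rot":[0,0,0],"fingers":0.25},
    {"dp":[0,0,0.05],"delta_rot":[0,0,0],"fingers":0.25},
    {"dp":[0,0,0],"delta_rot":[0,0,0],"fingers":0.25},
  ],
)

```text
clock: 8.85
position: [0.4971, -0.0969, 0.1551]
ee_rot: [-0.002, 0.75, 0.661, -0.0]
contact_force: [-0.1, 0.2, 0.4]
width: 0.0211
gripper_force: 0.0
```

```bash
python3 plan.py -.027 -.043 .1065 1; python3 - <<'E'
from h import *
p,d=imaging.get_image("side"); cv2.imwrite("pics/s4.png",cv2.resize(p[150:300,200:380,::-1],(720,600),interpolation=cv2.INTER_CUBIC))
E
```

```text
t 8.85 slab [-0.0291 -0.0425] [ 0.4971 -0.0969  0.1551] width 0.021137500058032145 F [-0.1071  0.1819  0.4117] togo [ 0.002  -0.0008 -0.0486] rv [-0.0031 -0.0014 -0.0011]
[-0.003  0.011  0.243] [-0.03 -0.01 -0.01]
```

View pics/s4.png

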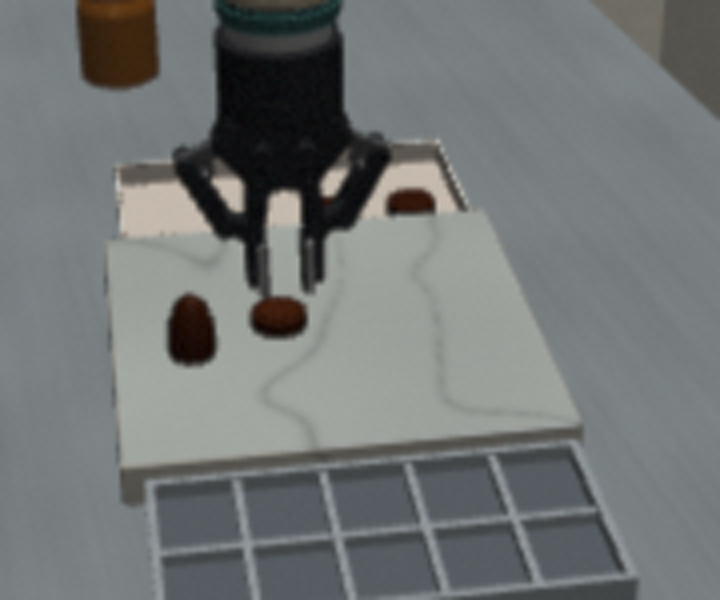

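The last disc is at crop (278,316) below the fingers, and the dome at (190,330) is clear of the finger linkages. I'll descend and then sweep.

Request:
servo_tool(
  moves=[
    {"dp":[0,0.008,0.08],"delta_rot":[0,0,0],"fingers":0.25},
    {"dp":[0,0,0.08],"delta_rot":[0,0,0],"fingers":0.25},
    {"dp":[0,0,0.06],"delta_rot":[0,0,0],"fingers":0.25},
    {"dp":[0,0,0],"delta_rot":[0,0,0],"fingers":0.25},
  ],
)

```text
clock: 9.3
position: [0.4987, -0.0962, 0.1108]
ee_rot: [-0.002, 0.749, 0.662, -0.001]
contact_force: [-0.4, 0.2, 0.3]
width: 0.0212
gripper_force: 0.0
```

```bash
python3 plan.py -.027 -.043 .1065 1
```

```text
t 9.3 slab [-0.0276 -0.0416] [ 0.4987 -0.0962  0.1108] width 0.021179616041545748 F [-0.4205  0.242   0.3159] togo [ 0.0004 -0.0015 -0.0043] rv [-0.0041 -0.0011  0.0017]
[-0.007  0.003  0.021] [-0.04 -0.01  0.02]
```

Request:
servo_tool(
  moves=[
    {"dp":[0,0.001,0.022],"delta_rot":[0,0,0],"fingers":0.25},
    {"dp":[0.03,0,0],"delta_rot":[0,0,0],"fingers":0.25},
    {"dp":[0.05,0,0],"delta_rot":[0,0,0],"fingers":0.25},
    {"dp":[0.05,0,0],"delta_rot":[0,0,0],"fingers":0.25},
    {"dp":[0.05,0,0],"delta_rot":[0,0,0],"fingers":0.25},
  ],
)

```text
clock: 9.8
position: [0.5047, -0.0611, 0.1085]
ee_rot: [0.0, 0.75, 0.662, 0.0]
contact_force: [-0.7, -0.2, -0.4]
width: 0.0211
gripper_force: 0.1
```

Request:
servo_tool(
  moves=[
    {"dp":[0.06,0,0],"delta_rot":[0,0,0],"fingers":0.25},
    {"dp":[0.06,0,0],"delta_rot":[0,0,0],"fingers":0.25},
    {"dp":[0.06,0,0],"delta_rot":[0,0,0],"fingers":0.25},
    {"dp":[0.06,0,0],"delta_rot":[0,0,0],"fingers":0.25},
    {"dp":[0.06,0,0],"delta_rot":[0,0,0],"fingers":0.25},
  ],
)

```text
clock: 10.3
position: [0.512, -0.0014, 0.1081]
ee_rot: [-0.0, 0.75, 0.662, 0.0]
contact_force: [0.0, -0.4, -0.2]
width: 0.0213
gripper_force: 0.1
```

Request:
servo_tool(
  moves=[
    {"dp":[0.06,0,0],"delta_rot":[0,0,0],"fingers":0.25},
    {"dp":[0.06,0,0],"delta_rot":[0,0,0],"fingers":0.25},
    {"dp":[0.06,0,0],"delta_rot":[0,0,0],"fingers":0.25},
    {"dp":[0.06,0,0],"delta_rot":[0,0,0],"fingers":0.25},
    {"dp":[0.06,0,0],"delta_rot":[0,0,0],"fingers":0.25},
  ],
)

```text
clock: 10.8
position: [0.5195, 0.058, 0.1081]
ee_rot: [-0.0, 0.75, 0.662, 0.0]
contact_force: [0.8, -0.9, 0.1]
width: 0.0215
gripper_force: 0.1
```

Request:
servo_tool(
  moves=[
    {"dp":[0.06,0,0],"delta_rot":[0,0,0],"fingers":0.25},
    {"dp":[0.06,0,0],"delta_rot":[0,0,0],"fingers":0.25},
    {"dp":[0.06,0,0],"delta_rot":[0,0,0],"fingers":0.25},
    {"dp":[0.06,0,0],"delta_rot":[0,0,0],"fingers":0.25},
    {"dp":[0.05,0,0],"delta_rot":[0,0,0],"fingers":0.25},
  ],
)

```text
clock: 11.3
position: [0.5268, 0.1157, 0.1081]
ee_rot: [-0.0, 0.75, 0.662, 0.0]
contact_force: [0.4, 0.6, 0.1]
width: 0.0212
gripper_force: 0.0
```

Request:
servo_tool(
  moves=[
    {"dp":[0,0,0],"delta_rot":[0,0,0],"fingers":0.25},
    {"dp":[0,0,-0.2],"delta_rot":[0,0,0],"fingers":0.25},
    {"dp":[0,0,-0.2],"delta_rot":[0,0,0],"fingers":0.25},
    {"dp":[0,0,-0.2],"delta_rot":[0,0,0],"fingers":0.25},
    {"dp":[0,0,0],"delta_rot":[0,0,0],"fingers":0.25},
  ],
)

```text
clock: 11.8
position: [0.5297, 0.1145, 0.2338]
ee_rot: [0.004, 0.75, 0.661, 0.005]
contact_force: [0.2, -0.6, -0.1]
width: 0.0214
gripper_force: 0.0
```

```bash
python3 look.py; python3 - <<'E'
from h import *
p,d=imaging.get_image("side"); cv2.imwrite("pics/s5.png",cv2.resize(p[150:300,200:380,::-1],(720,600),interpolation=cv2.INTER_CUBIC))
E
```

```text
scene [318.8125 219.1458] 144 slab [-0.0243  0.1867] z 0.013280288912227451
scene [313.1234 236.7532] 154 slab [0.0295 0.1896] z 0.013370842401575857
scene [304.75  260.119] 168 slab [0.0956 0.1907] z 0.013517787652324637
side [302.1379 199.7414] 58 slab [0.0933 0.1888] z 0.01610222201812392
side [280.5965 201.6491] 57 slab [0.0266 0.1872] z 0.015558628907180955
side [263.3529 203.1765] 51 slab [-0.0252  0.1852] z 0.016192982512024244
side [247.4429 232.2   ] 140 slab [-0.0883 -0.0353] z 0.05704044960759743
```

View pics/s5.png

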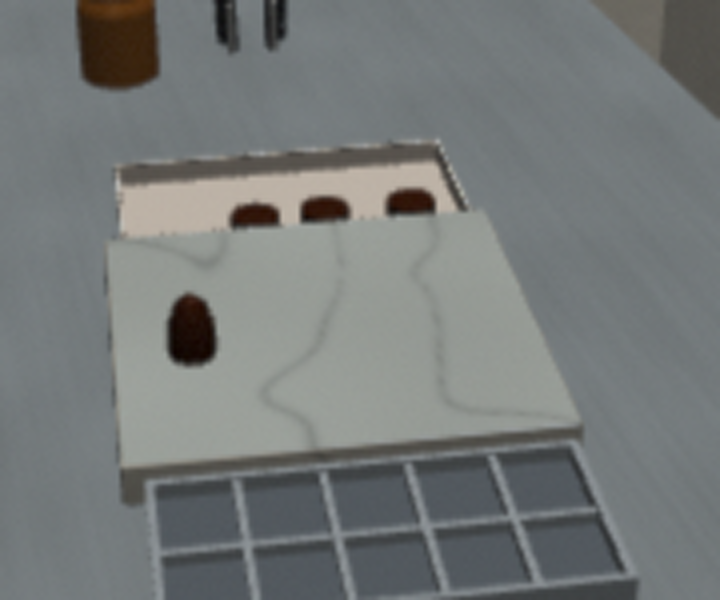

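All three discs lie flat in the tray at crop (255,215), (325,208) and (411,202). The dome still stands at (190,330), and the arm is clear of everything.

```bash
python3 -c "
from rig import manip; print(manip.sign_off())"
```

```text
the job is handed in; nothing more can be done
None
```

The job is handed in: all three discs were swept off the slab and lie flat in the tray, the dome stands where it began, and the last pictures show nothing else disturbed (the sign-off gave no verdict).

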